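# Isolate the dryer and pull its fuse

### The job

Isolate the dryer for servicing: turn the bar handle on its long switch-fuse box a quarter turn anticlockwise, from ON fully home into OFF, and only then pull the white ceramic fuse carrier straight out of the same box. Lower the carrier gently into the open aluminium tin in the tray, without dropping it, and leave it lying or standing there with the tin still upright in the tray. Leave the dryer's handle at OFF, the washer's smaller isolator ON, and everything else where it stands.

Things in the scene. Friction and masses are not known exactly. Their poses are not given: they have to be found in the camera images.
- dryer_isolator: The dryer's switch-fuse: grey and white box screwed to the worktop, 115 (x) x 210 (y) x 65 mm high, the longer of two boxes and the only one with a fuse. Origin: centre of its underside. On its lid: the rotary handle, upright axis at local y = +55 mm, and the fuse base, a black block 80 (x) x 36 (y) mm centred at local y = -55 mm, its top 87 mm above the worktop.
- dryer_isolator_handle (a joint): Angle of the dryer's handle, rad: 1.571 = ON stop (bar across the box, along its x), 0 = OFF stop (bar along its long side, y). ON to OFF is a quarter turn anticlockwise seen from above (bar's world angle = box yaw + 1.571 - this value). An over-centre spring resists with about 0.13 N m at first, falling to nothing at mid-travel; past it the handle snaps by itself to the stop and stays.
- dryer_isolator_grip (a point): Point on the axis of the dryer's handle, in the middle of its width, 8 mm under its top. The handle is a bar 64 mm long, 14 mm thick, 30 mm high, its top 111 mm above the worktop, on a round hub of 46 mm diameter whose top is 81 mm above the worktop. Local y runs along the bar, z up; turns with the handle.
- fuse_carrier: Loose white ceramic fuse carrier, 90 g, plugged into the fuse base. Origin: tips of its 2 blades (5 x 14 mm, 12 long, x = +-20 mm). Above: flange 66 (x) x 28 (y) mm from 12 to 24 mm, resting on the base; grip rib 46 (x) x 16 (y) mm up to 48 mm, pinched across the 16 mm. Lifts straight up, free after 12 mm. Seated, its top is 123 mm above the worktop, its x along the box's x.
- fuse_grip (a point): Point on the fuse carrier's centre line inside the grip rib, 8 mm under its top (40 mm above the blade tips); axes as the carrier's.
- tin: Loose shallow round aluminium tin, open, standing in the tray: 120 mm diameter, 30 mm high, wall 2.5 mm, floor 2.5 mm. Origin: centre of its underside, z up. The carrier fits in at any angle.
- tray: White steel tray clipped over the worktop's front rim: 180 (x) x 440 (y) x 20 mm high, wall and floor 4 mm. Origin: centre of its underside. Does not move.
- washer_isolator: The washer's isolator: similar but short enclosure 90 x 90 x 60 mm high screwed to the worktop, with a smaller handle (48 mm bar) and no fuse. Origin: centre of its underside. To be left on.
- washer_isolator_handle (a joint): Angle of the washer's handle, rad: 1.571 = ON (as it starts and must stay), 0 = OFF.
- pot: Loose white ceramic pot with wooden clothespins, 82 mm diameter, 75 mm high, pins to about 105 mm, standing in the tray. Origin: centre of its underside.
- scraper: Loose yellow hard silicone scraper lying in the tray, about 140 x 52 x 8 mm. Origin on its underside.
- tin_lid: The tin's loose snap lid lying on the worktop, 125 mm diameter, 18 mm high. Origin: centre of its underside.
- detergent: Detergent bottle, 90 mm diameter, 240 mm high, on the worktop. Origin: centre of its underside.
- dosing_cup: Small white plastic dosing cup, 64 mm diameter, 50 mm high, on the worktop. Origin: centre of its underside.
- brush: Wooden scrubbing brush on the worktop, 150 x 45 x 38 mm, bristles down. Origin: centre of its underside.

How it is judged:
On the way, in this order (a step that is already met when the one before it is completed fails the run):
1. the dryer's handle is home in OFF with the fuse carrier still seated (value of joint dryer_isolator_handle below 0.1 rad and z of fuse_carrier in the frame of dryer_isolator below 0.081 m), for 0.2 s.
2. the fuse carrier is out of its base (distance between fuse_carrier and dryer_isolator above 0.13 m), for 0.1 s.
At the end, for the whole second after the job is handed in: Dryer's handle within 0.1 rad of OFF, washer's handle within 0.12 rad of ON, the fuse carrier inside the tin's wall (its foot and grip point within 56 mm of the tin's axis, its foot no higher than the rim), at rest and released, the tin upright (within 0.1 rad) on the tray's floor (value of joint dryer_isolator_handle below 0.1 rad and value of joint washer_isolator_handle above 1.45 rad and horizontal distance between each of fuse_grip, fuse_carrier and tin below 0.056 m and z of fuse_carrier in the frame of tin between -0.002 and 0.032 m and z of fuse_grip in the frame of tin below 0.05 m and angle between tin's own z axis and vertical below 0.1 rad and height (world z) of tin below 0.01 m and horizontal distance between tin and tray below 0.2 m and linear speed of fuse_carrier below 0.03 m/s and angular speed of fuse_carrier below 0.3 rad/s); the robot touches nothing.
It fails at once if the fuse carrier is pulled up (over 5 mm) while the dryer's switch is not OFF (z of fuse_carrier in the frame of dryer_isolator above 0.08 m and value of joint dryer_isolator_handle above 0.15 rad).
It fails at once if the fuse carrier is dropped into the tin (falls over 0.6 m/s there) (horizontal distance between fuse_carrier and tin below 0.08 m and z of fuse_carrier in the frame of tin between 0.004 and 0.06 m and linear speed of fuse_carrier above 0.6 m/s).
It fails at once if the washer's handle is turned away from ON (value of joint washer_isolator_handle below 1.2 rad).
It fails at once if the pot, scraper, tin lid, detergent, dosing cup or brush is moved more than 30 mm (distance of any of pot, scraper, tin_lid, detergent, dosing_cup, brush from where it was at the start of the episode above 0.03 m).
It also fails if it takes over 56 s, if anything falls off the work surface, if the arm or the gripper's body presses on something with over 40 N, if the wrist force passes 120 N, or if a joint passes its speed limit or range.

### The arm

A 6-joint arm with a two-finger parallel gripper is mounted at the origin on the work surface. World frame = base frame: x ahead of the robot, y to its left, z up, the work surface at z = 0. Lengths are in m, angles in rad, forces in N, time in s.
With the tool pointing down it reaches from about 0.35 to 0.85 m from the base axis. Payload 8.1 kg.
Tool frame: the origin (TCP) lies midway between the tips of the shut fingers; the grasp point (between the pads) lies 19 mm behind it (robot.grip_point_offset is the distance from the TCP to the grasp point, in m); z points along the fingers, y is the line along which they close (so a half turn about z gives the same grasp; the last joint's range is limited). The gripper opens to 93 mm and grips with 3 to 60 N. Pads are 15 mm wide; open, the fingers measure 128 mm over their backs; the gripper's body (75 mm by 188 mm) begins 65 mm behind the grasp point.
Start: joints at [1.238, 0.13, 1.488, -0, 1.523, -0.085], TCP at [0.147, 0.582, 0.183] pointing down, gripper open.
Joint ranges: [-2.96, 2.96], [-0.89, 2.26], [0.02, 2.5], [-1.34, 4.48], [0, 2.73], [-2.66, 2.66]. Speed limits (rad/s): [2.39, 2.39, 2.79, 3.14, 3.14, 3.14].

### API

Orientations are given as a rotation vector (axis times angle).
In Python, from plant import robot, read_camera, job gives the robot as it stands.
- The arm moves only by the shell command python3 -m inch 'ROWS' [FORCE]. ROWS is JSON, one flat list of numbers, 5 for each row, row after row: the shift along the world's x, y, z in mm, then the turn about the world's z in degrees, then the opening in per cent of the stroke, from 0 (shut) to 100 (fully open). In form: [dx, dy, dz, yaw, hand, dx, dy, dz, yaw, hand, ...]. A call has 1 to 10 rows; each row is the pose to reach, as a shift and turn from the pose commanded when the call began; what a row does not reach only later rows make up. A row lasts 1/12 s, in which the tool goes at most 41.7 mm and 7.16 degrees, less where a joint would pass 70% of its speed; a pose out of reach is approached as far as the arm can. A call with a gripper value outside its range is refused whole. The fingers move at their own pace and stop on an object; FORCE is the grip in N (left out, the last holds). Time passes only in rows, so rows that repeat a pose let the fingers close. It gives the time, the measured TCP pose, the force, the opening and the grip force at its end, in the units of the state.
- robot.read_state(): the state, without advancing time (a new reading comes with each control period).
- read_camera(name): name is "scene" or "side" or "wrist"; returns a dict with "image" (384x512x3 uint8, blue, green, red), "K" (3x3 intrinsics, pixels), "extrinsics" (4x4, takes a point from world to camera coordinates); the wrist camera has in their place "mount" (4x4, takes a point from camera to tool coordinates, whose origin is the TCP and whose axes are the flange's). Camera axes: x right, y down, z forward; pixel columns grow to the right and rows downward; lengths in m; the calibration is good to about 2 mm. A picture is of the moment at which its call begins: read the wrist's pose just before it. There is no depth.
- job.close_job(): hands the job in; it is judged then, once.
The state is a dict: "t": time; "q": joint angles; "dq": joint speeds; "joint_torque": joint torques, N m; "tool_pos": TCP position; "orientation": TCP orientation; "force": force on the tool from outside, world axes, zero at the start; "wrist_torque": the same for the moment, N m; "opening": finger opening in m; "gripper_force": force on a finger pad.
Only numpy, scipy, OpenCV 4.12 (cv2) and the standard library are available. Lean on these libraries where they do the work, as an engineer would, in place of code of your own. Each camera call takes 0.05 s, during which the arm holds its last target. There are 200 camera calls.

## Working session

There is one attempt and no reset: what is moved stays moved. The work goes in short steps, Python scripts to look and compute and a shell command to move; the robot and the scene stay as the last step left them, time stands still between calls to the robot, and variables do not carry over. Pictures are saved under pics/ and viewed, at most 12 in all, crops included, and the job is handed in when it is done.

```bash
mkdir -p pics; ls; python3 - <<'E'
from plant import robot, read_camera
import cv2, numpy as np, pickle
d={}
for n in ["scene","side","wrist"]:
    s=robot.read_state(); c=read_camera(n); c["s"]=s; d[n]=c; cv2.imwrite(f"pics/{n}0.png",c["image"])
pickle.dump(d,open("d0.pkl","wb"))
print(s["t"],s["tool_pos"],s["orientation"],s["opening"],robot.grip_point_offset)
for n in d: print(n,d[n]["K"].tolist(),np.round(d[n].get("extrinsics",d[n].get("mount")),3).tolist())
E
```

```text
pics
0.1 [0.14694348 0.58113353 0.18179006] [-3.88150927e-01 -3.11715658e+00  2.56834832e-03] 0.09275727671095474 0.0188
scene [[458.38810373723095, 0.0, 248.94152112294015], [0.0, 458.38810373723095, 189.05046007207315], [0.0, 0.0, 1.0]] [[0.486, 0.874, 0.023, -0.187], [0.56, -0.291, -0.776, -0.225], [-0.671, 0.39, -0.63, 1.782], [0.0, 0.0, 0.0, 1.0]]
side [[413.651598751613, 0.0, 252.56688827018183], [0.0, 413.651598751613, 188.43809935151086], [0.0, 0.0, 1.0]] [[-0.994, -0.109, 0.012, 0.496], [-0.087, 0.715, -0.694, 0.163], [0.067, -0.691, -0.72, 1.153], [0.0, 0.0, 0.0, 1.0]]
wrist [[324.5149474718741, 0.0, 255.2963366749738], [0.0, 324.5149474718741, 191.06547281762965], [0.0, 0.0, 1.0]] [[-0.001, -0.959, -0.284, 0.078], [1.0, -0.001, 0.001, 0.001], [-0.001, -0.284, 0.959, -0.201], [0.0, 0.0, 0.0, 1.0]]
```

View pics/scene0.png

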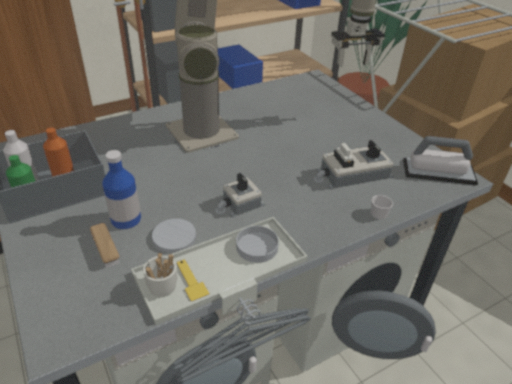

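View pics/side0.png

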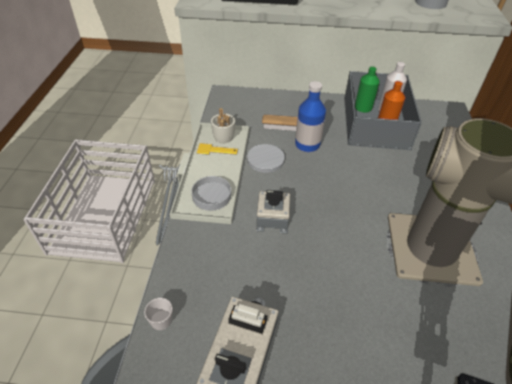

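The scene view shows the dryer box with its fuse at about (344,156) and handle at (372,150), and the tin at (258,242). In the side view the fuse is at (248,315), the handle at (232,362) and the tin at (213,192).

```bash
cat > h.py <<'E'
import numpy as np, cv2
from scipy.spatial.transform import Rotation as R
def ray(c,uv):
    if "extrinsics" in c: T=np.linalg.inv(c["extrinsics"])
    else:
        P=np.eye(4);P[:3,:3]=R.from_rotvec(c["s"]["orientation"]).as_matrix();P[:3,3]=c["s"]["tool_pos"];T=P@c["mount"]
    d=T[:3,:3]@np.linalg.solve(c["K"],[uv[0],uv[1],1.]); return T[:3,3],d
def onz(c,uv,z):
    o,d=ray(c,uv); return o+d*(z-o[2])/d[2]
def tool(s):
    m=R.from_rotvec(s["orientation"]).as_matrix(); return np.array(s["tool_pos"]),m
E
python3 - <<'E'
import pickle; from h import *
d=pickle.load(open("d0.pkl","rb"))
for n,pts in {"scene":[("fuse",344,154,.117),("handle",373,147,.111),("tin",257,240,.02),("washer",241,182,.1)],"side":[("fuse",248,313,.123),("handle",233,360,.1),("tin",213,191,.02),("washer",274,198,.1)]}.items():
    for k,u,v,z in pts: print(n,k,onz(d[n],(u,v),z).round(3))
print(R.from_rotvec(d["wrist"]["s"]["orientation"]).as_matrix().round(2))
c=d["side"]["image"][270:384,180:310]; cv2.imwrite("pics/c1.png",cv2.resize(c,None,fx=4,fy=4,interpolation=cv2.INTER_CUBIC))
cv2.imwrite("pics/c2.png",cv2.vconcat([cv2.resize(cv2.resize(c,None,fx=2.3,fy=2.3),(512,300)),cv2.resize(d["wrist"]["image"],(512,300))]))
E
```

```text
scene fuse [0.507 0.28  0.117]
scene handle [0.512 0.398 0.111]
scene tin [ 0.63  -0.111  0.02 ]
scene washer [ 0.463 -0.074  0.1  ]
side fuse [0.475 0.318 0.123]
side handle [0.494 0.411 0.1  ]
side tin [ 0.634 -0.121  0.02 ]
side washer [ 0.445 -0.04   0.1  ]
[[-0.97  0.25 -0.  ]
 [ 0.25  0.97 -0.  ]
 [ 0.   -0.   -1.  ]]
```

View pics/wrist0.png

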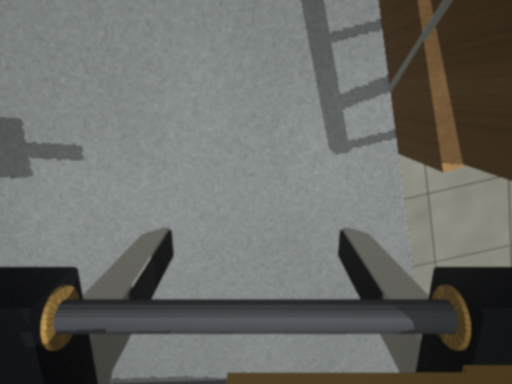

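```bash
python3 -m inch '[35,-25,20,0,100,70,-50,40,0,100,105,-75,60,0,100,140,-100,80,0,100,175,-125,90,0,100,205,-150,100,0,100,240,-175,100,0,100,270,-200,100,0,100,300,-220,100,0,100,300,-220,100,0,100]'
python3 - <<'E'
from plant import robot, read_camera
import cv2, pickle
s=robot.read_state(); c=read_camera("wrist"); c["s"]=s; pickle.dump(c,open("w1.pkl","wb")); cv2.imwrite("pics/w1.png",c["image"])
print(s["t"],s["tool_pos"],s["orientation"],s["q"])
E
```

```text
t: 0.98
tool_pos: [0.4507, 0.358, 0.2825]
orientation: [0.394, 3.116, -0.002]
force: [0.2, 0.3, 0.1]
opening: 0.093
gripper_force: 0.0
0.9833 [0.45069636 0.35804394 0.28250742] [ 3.93593136e-01  3.11562601e+00 -1.97034551e-03] [ 0.58351572  0.04500065  1.39870887 -0.00175004  1.69778687 -0.73617616]
```

View pics/w1.png

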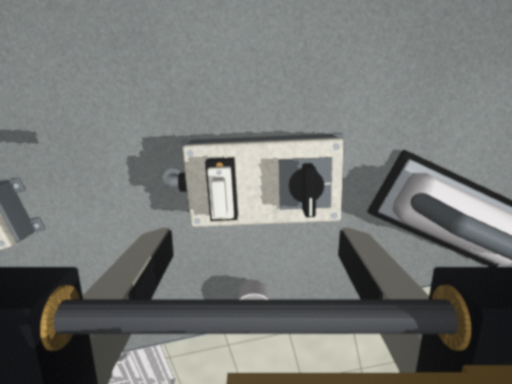

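The wrist view shows the box lid from (185,146) to (340,222), the handle bar at about (309,190) and the fuse rib at about (221,197).

```bash
python3 - <<'E'
import pickle; from h import *
c=pickle.load(open("w1.pkl","rb"));im=c["image"]
hsv=cv2.cvtColor(im,cv2.COLOR_BGR2HSV); m=((hsv[...,2]>150)).astype(np.uint8)
m[:, :120]=0;m[:130]=0;m[235:]=0;m[:,355:]=0
m=cv2.morphologyEx(m,cv2.MORPH_OPEN,np.ones((3,3)))
pts=cv2.findNonZero(m); hull=cv2.convexHull(pts)
P=np.array([onz(c,p[0],.065)[:2] for p in hull],np.float32)
(cx,cy),(w,h),a=cv2.minAreaRect(P); box=cv2.boxPoints(((cx,cy),(w,h),a))
print(cx,cy,w,h,a)
e=[box[1]-box[0],box[2]-box[1]]; l=max(e,key=np.linalg.norm); l=l/np.linalg.norm(l); l=l*np.sign(l[1])
yaw=np.degrees(np.arctan2(-l[0],l[1])); print("yaw",yaw)
C=np.array([cx,cy])
H=C+.055*l;F=C-.055*l; print("H",H,"F",F)
for n,uv,z in [("H",(308.5,190),.111),("Hhub",(306,186),.081),("F",(221,197),.123)]: print(n,onz(c,uv,z)[:2])
cv2.imwrite("pics/w1c.png",cv2.resize(im[125:240,170:360],None,fx=4,fy=4,interpolation=cv2.INTER_CUBIC))
p,M=tool(c["s"]); print("tool y ang",np.degrees(np.arctan2(M[1,1],M[0,1])), p)
E
```

```text
0.49050313234329224 0.36211293935775757 0.2085413783788681 0.11535618454217911 78.02915954589844
yaw -11.9708395
H [0.5019109  0.41591688] F [0.47909537 0.308309  ]
H [0.49697975 0.41336423]
Hhub [0.50075252 0.41411708]
F [0.47593441 0.31188571]
tool y ang 75.6000286274247 [0.45069636 0.35804394 0.28250742]
```

View pics/w1c.png

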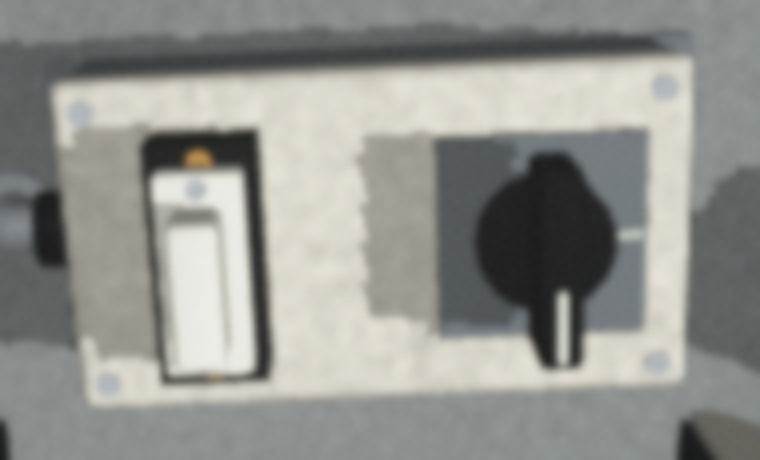

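```bash
python3 -m inch '[25,30,-35,2,54,51,57,-70,2,54,51,57,-100,2,54,51,57,-120,2,54,51,57,-120,2,54,51,57,-120,2,54]'
python3 - <<'E'
from plant import robot,read_camera
from h import *; s=robot.read_state(); p,M=tool(s); print(s["t"],p,np.degrees(np.arctan2(M[1,1],M[0,1])),s["q"])
c=read_camera("wrist");c["s"]=s;cv2.imwrite("pics/w2.png",c["image"])
for uv in []: pass
Tm=c["mount"];import numpy as np
# where should handle axis (top) appear
P=np.eye(4);P[:3,:3]=M;P[:3,3]=p
X=np.linalg.inv(P@Tm)@np.array([.5015,.4155,.111,1]);u=c["K"]@X[:3];print(u/u[2])
E
```

```text
t: 1.53
tool_pos: [0.4964, 0.418, 0.1607]
orientation: [-0.333, -3.12, 0.005]
force: [0.2, -0.2, 0.6]
opening: 0.0575
gripper_force: 0.0
1.5333 [0.49641609 0.41802747 0.16066107] 77.824604774034 [ 6.20835622e-01  2.77398349e-01  1.36142891e+00  1.15781823e-04
  1.50774411e+00 -7.37461361e-01]
[251.95784922 202.43969071   1.        ]
```

View pics/w2.png

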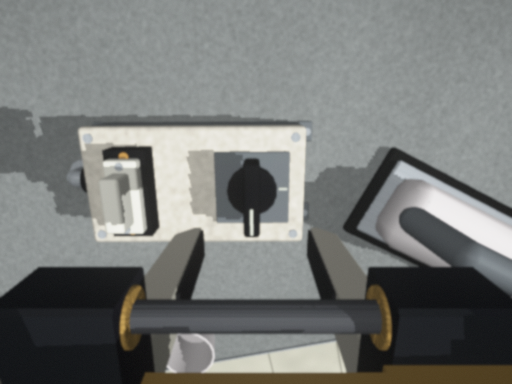

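The bar is centred at about (252,197), between the fingers and roughly 4 mm nearer the base than predicted. I'll descend with that correction.

```bash
python3 -m inch '[2,-2,-25,0,54,2,-2,-50,0,54,2,-2,-75,0,54,2,-2,-75,0,54,2,-2,-75,0,0,2,-2,-75,0,0,2,-2,-75,0,0,2,-2,-75,0,0,2,-2,-75,0,0,2,-2,-75,0,0]' 45
```

```text
t: 2.42
tool_pos: [0.5006, 0.417, 0.0888]
orientation: [0.334, 3.123, 0.002]
force: [0.5, -0.2, 0.5]
opening: 0.0147
gripper_force: 0.0
```

```bash
python3 -m inch '[0,0,0,0,0,0,0,0,0,0,0,0,0,0,0]' 45; python3 -m inch '[0,0,0,7,0,0,0,0,14,0,0,0,0,21,0,0,0,0,28,0,0,0,0,28,0]'; python3 -c "
from plant import robot;s=robot.read_state();print(s['wrist_torque'],s['q'])"
```

```text
t: 2.67
tool_pos: [0.5001, 0.4166, 0.0877]
orientation: [-0.334, -3.124, 0.0]
force: [0.5, -0.3, 0.5]
opening: 0.0006
gripper_force: 0.0
t: 3.08
tool_pos: [0.5, 0.4166, 0.0876]
orientation: [0.441, -3.11, 0.0]
force: [0.0, 0.4, -0.6]
opening: 0.0005
gripper_force: 0.0
[ 0.07563717  0.0102083  -0.09312166] [ 6.15912489e-01  3.24791592e-01  1.43970559e+00 -4.30695521e-05
  1.37744350e+00 -1.23670048e+00]
```

```bash
python3 - <<'E'
from plant import robot,read_camera
from h import *
a=read_camera("wrist")["image"];b=read_camera("side")["image"][250:384,150:320]
cv2.imwrite("pics/w3.png",cv2.hconcat([cv2.resize(a,(450,338)),cv2.resize(b,(350,338))]))
p,M=tool(robot.read_state());print(p,np.degrees(np.arctan2(M[1,1],M[0,1])))
E
```

```text
[0.50006839 0.41664421 0.08760656] 105.55403206138703
```

View pics/w3.png

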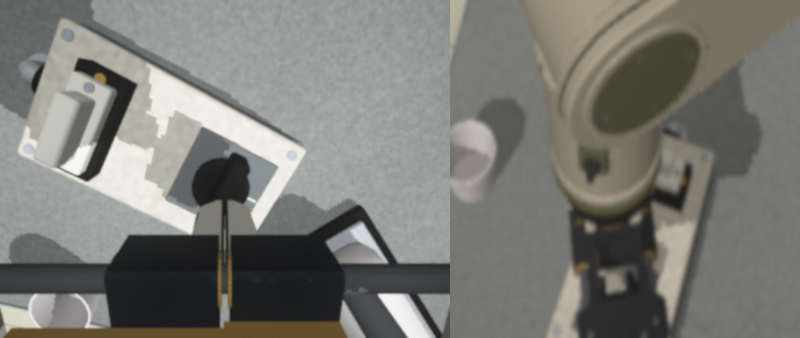

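The fingers shut without holding the bar, so I'll check the height of the fingertips in the scene camera.

```bash
python3 - <<'E'
from plant import robot,read_camera
from h import *
s=robot.read_state();c=read_camera("scene");p=np.array(s["tool_pos"])
def pr(X):
    x=c["extrinsics"]@np.append(X,1);u=c["K"]@x[:3];return (u/u[2])[:2]
im=c["image"][90:200,290:430]; im=cv2.resize(im,None,fx=5,fy=5,interpolation=cv2.INTER_CUBIC)
for dz,col in ((0,(0,0,255)),(.036,(0,255,0))):
    u=pr(p+[0,0,dz]);print(u);cv2.circle(im,tuple(int(k) for k in (u-[290,90])*5),4,col,1)
u=pr([.502,.4155,.111]);cv2.circle(im,tuple(int(k) for k in (u-[290,90])*5),4,(255,0,0),1)
cv2.imwrite("pics/s3.png",im)
E
```

```text
[373.53302859 149.63056331]
[375.63082491 140.68451892]
```

View pics/s3.png

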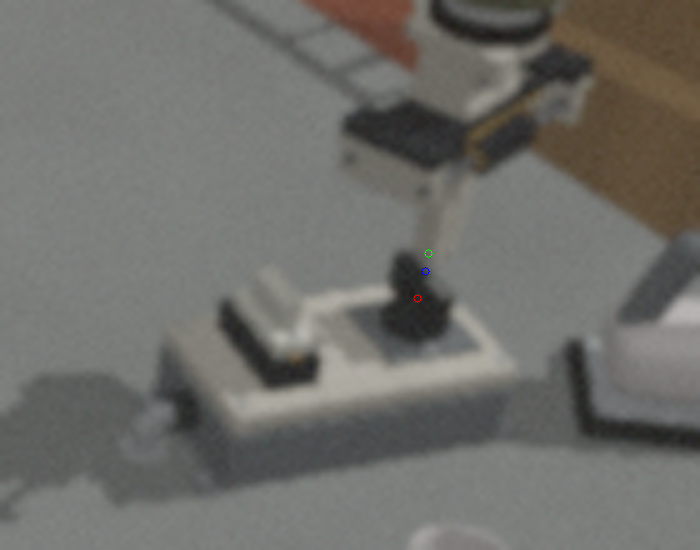

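The fingertips end about 35 mm above the reported TCP, just over the bar. I'll turn back, open, and go down about 26 mm.

```bash
python3 -m inch '[0,0,0,-7,54,0,0,0,-14,54,0,0,0,-21,54,2,-1,0,-28,54,2,-1,0,-28,54,2,-1,0,-28,54,2,-1,0,-28,54,2,-1,0,-28,54,2,-1,-10,-28,54,2,-1,-10,-28,54]' && python3 -m inch '[0,0,-8,0,54,0,0,-16,0,54,0,0,-16,0,54,0,0,-16,0,0,0,0,-16,0,0,0,0,-16,0,0,0,0,-16,0,0,0,0,-16,0,0,0,0,-16,0,0,0,0,-16,0,0]' 45 && python3 -m inch '[0,0,0,0,0,0,0,0,0,0,0,0,0,0,0]'
```

```text
t: 4.07
tool_pos: [0.5013, 0.4151, 0.0756]
orientation: [-0.332, -3.122, 0.002]
force: [-0.7, 0.0, -0.5]
opening: 0.0499
gripper_force: 0.0
t: 4.9
tool_pos: [0.5018, 0.4133, 0.0621]
orientation: [-0.334, -3.123, 0.007]
force: [-4.5, -11.4, 8.8]
opening: 0.0136
gripper_force: 45.0
t: 5.15
tool_pos: [0.5018, 0.4133, 0.0621]
orientation: [-0.335, -3.123, 0.006]
force: [-3.6, -11.1, 6.8]
opening: 0.0137
gripper_force: 45.0
```

```bash
python3 -m inch '[0,-2,0,7,0,0,-2,0,14,0,0,-2,0,21,0,0,-2,0,28,0,0,-2,0,35,0,0,-2,0,42,0,0,-2,0,42,0]' 55; python3 - <<'E'
from plant import robot
from h import *
s=robot.read_state();p,M=tool(s);print(p,np.degrees(np.arctan2(M[1,1],M[0,1])),s["q"],s["force"],s["wrist_torque"])
E
```

```text
t: 5.73
tool_pos: [0.5017, 0.4141, 0.0622]
orientation: [0.817, -3.033, -0.001]
force: [-4.0, 0.8, 3.2]
opening: 0.013
gripper_force: 55.0
[0.50169972 0.41413855 0.06217808] 120.15880904038495 [ 6.10779958e-01  3.45689842e-01  1.46214527e+00  8.32766740e-04
  1.33381636e+00 -1.48658247e+00] [-3.97653508  0.77875742  3.16286328] [ 0.23860398  0.67498206 -0.06553767]
```

```bash
python3 -m inch '[0,0,0,7,0,0,0,0,14,0,0,0,0,21,0,0,0,0,28,0,0,0,0,35,0,0,0,0,42,0,0,0,0,48,0,0,0,0,50,0,0,0,0,50,0,0,0,0,50,0]'; python3 - <<'E'
from plant import robot
from h import *
s=robot.read_state();p,M=tool(s);print(p,np.degrees(np.arctan2(M[1,1],M[0,1])),s["q"],s["force"],s["wrist_torque"])
E
```

```text
t: 6.57
tool_pos: [0.5008, 0.4147, 0.0622]
orientation: [2.009, -2.414, -0.004]
force: [-6.8, 1.4, 4.7]
opening: 0.0138
gripper_force: 55.2
[0.50076266 0.41468204 0.06216201] 169.550084377386 [ 6.11434626e-01  3.45558471e-01  1.46234066e+00  2.22197491e-03
  1.33463327e+00 -2.34829256e+00] [-6.82425937  1.36543987  4.73288409] [ 0.52387566  1.44035096 -0.43872175]
```

```bash
python3 -m inch '[0,0,0,0,50,0,0,0,0,50,0,0,0,0,50,0,0,0,0,50,0,0,25,0,50,0,0,50,0,50,0,0,80,0,50,0,-20,100,-7,50,0,-20,100,-7,50]' && python3 -m inch '[0,-15,0,-7,50,0,-30,0,-14,50,0,-45,0,-21,50,0,-60,0,-28,50,0,-75,0,-35,50,-5,-75,0,-42,50,-10,-75,0,-49,50,-20,-75,0,-56,50,-20,-75,0,-63,50,-20,-75,0,-70,50]' && python3 -m inch '[0,0,0,-7,50,0,0,0,-14,50,0,0,0,-14,50,0,0,0,-14,50]'; python3 - <<'E'
from plant import robot,read_camera
from h import *
s=robot.read_state();c=read_camera("wrist");c["s"]=s;p,M=tool(s);print(p,np.degrees(np.arctan2(M[1,1],M[0,1])),s["q"])
import pickle;pickle.dump(c,open("w4.pkl","wb"));cv2.imwrite("pics/w4.png",c["image"])
E
```

```text
t: 7.32
tool_pos: [0.5054, 0.3933, 0.1682]
orientation: [-1.848, 2.53, -0.003]
force: [0.7, 0.4, 0.6]
opening: 0.0465
gripper_force: 0.0
t: 8.15
tool_pos: [0.4817, 0.3184, 0.1609]
orientation: [0.068, -3.14, 0.001]
force: [0.6, -0.1, 0.5]
opening: 0.0462
gripper_force: 0.0
t: 8.48
tool_pos: [0.482, 0.3185, 0.1611]
orientation: [-0.301, -3.127, 0.001]
force: [0.9, -0.2, 0.1]
opening: 0.0469
gripper_force: 0.0
[0.48200042 0.31848456 0.16106444] 79.01998553810925 [ 4.95236379e-01  8.19974344e-02  1.57962199e+00 -1.09378105e-04
  1.48073724e+00 -8.83912516e-01]
```

View pics/w4.png

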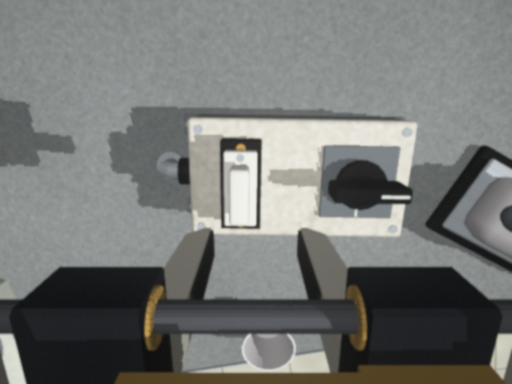

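The handle now lies along the box at OFF (bar about (370,190)). The fuse rib is at about (240,197), so I go down on it.

```bash
python3 -m inch '[-4,-12,-30,-1,50,-4,-12,-60,-1,50,-4,-12,-80,-1,50,-4,-12,-92,-1,50,-4,-12,-92,-1,50,-4,-12,-92,-1,0,-4,-12,-92,-1,0,-4,-12,-92,-1,0,-4,-12,-92,-1,0,-4,-12,-92,-1,0]' 40 && python3 -m inch '[0,0,0,0,0,0,0,0,0,0,0,0,0,0,0]'
```

```text
t: 9.37
tool_pos: [0.4789, 0.3071, 0.071]
orientation: [0.333, 3.122, 0.002]
force: [-0.2, -1.1, -0.7]
opening: 0.0178
gripper_force: 0.2
t: 9.62
tool_pos: [0.4788, 0.307, 0.0708]
orientation: [0.333, 3.122, 0.001]
force: [-0.0, -0.5, 6.4]
opening: 0.0156
gripper_force: 40.0
```

```bash
python3 -m inch '[0,0,4,0,0,0,0,8,0,0,0,0,12,0,0,0,0,18,0,0,0,0,30,0,0,0,0,60,0,0,0,0,100,0,0,0,0,100,0,0]'; python3 - <<'E'
from plant import robot,read_camera
from h import *
s=robot.read_state();print(s["q"])
import pickle
# refine tin: bright-rim ellipse from scene & side at t0
d=pickle.load(open("d0.pkl","rb"))
for n,(x0,y0,x1,y1) in {"scene":(228,220,285,265),"side":(186,168,240,214)}.items():
    im=d[n]["image"][y0:y1,x0:x1].astype(int)
    # tin is neutral/bluish grey; tray warm white
    m=((im[...,0]-im[...,2])>-4).astype(np.uint8)
    m=cv2.morphologyEx(m,cv2.MORPH_CLOSE,np.ones((5,5)));cs,_=cv2.findContours(m,0,1);k=max(cs,key=cv2.contourArea)
    x,y,w,h=cv2.boundingRect(k);print(n,x+x0,y+y0,w,h,cv2.contourArea(k),onz(d[n],(x+x0+w/2,y+y0+h/2),.015))
E
```

```text
t: 10.28
tool_pos: [0.4821, 0.3088, 0.1797]
orientation: [0.333, 3.114, 0.011]
force: [1.4, 0.5, 0.8]
opening: 0.0155
gripper_force: 40.0
[ 4.80125274e-01  4.38525035e-02  1.58546434e+00  5.35955999e-05
  1.49979608e+00 -8.77884962e-01]
scene 228 220 57 45 1795.5 [ 0.63377734 -0.11458986  0.015     ]
side 193 177 38 33 981.5 [ 0.63594415 -0.11490436  0.015     ]
```

```bash
python3 - <<'E'
import pickle; from h import *
d=pickle.load(open("d0.pkl","rb"))
print(onz(d["scene"],(160,262),.075),onz(d["side"],(223,120),.075))
E
python3 -m inch '[10,-28,0,0,0,20,-56,0,0,0,30,-84,0,0,0,41,-112,0,0,0,51,-140,0,0,0,62,-168,0,0,0,72,-196,0,0,0,82,-224,0,0,0,93,-252,0,0,0,103,-280,0,0,0]' && python3 -m inch '[10,-28,0,0,0,20,-56,0,0,0,30,-84,0,0,0,42,-112,0,0,0,52,-142,0,0,0,52,-142,0,0,0,52,-142,0,0,0,52,-142,0,0,0]'
python3 - <<'E'
from plant import robot,read_camera
from h import *
s=robot.read_state();c=read_camera("wrist");c["s"]=s;p,M=tool(s);print(p,np.degrees(np.arctan2(M[1,1],M[0,1])),s["q"])
P=np.eye(4);P[:3,:3]=M;P[:3,3]=p
X=np.linalg.inv(P@c["mount"])@np.array([.636,-.115,.034,1]);u=c["K"]@X[:3];print(u/u[2])
cv2.imwrite("pics/w5.png",c["image"])
E
```

```text
[ 0.62914161 -0.39548324  0.075     ] [ 0.64616364 -0.40633397  0.075     ]
t: 11.12
tool_pos: [0.5819, 0.0252, 0.1709]
orientation: [0.334, 3.122, 0.0]
force: [0.4, -0.4, -1.0]
opening: 0.0155
gripper_force: 40.0
t: 11.78
tool_pos: [0.6331, -0.1151, 0.1702]
orientation: [0.335, 3.124, 0.001]
force: [-0.3, -0.6, -0.5]
opening: 0.0158
gripper_force: 40.0
[ 0.63312125 -0.11507124  0.17017837] 77.77398060816796 [-2.59711984e-01  2.52578298e-01  1.37326373e+00  4.23332490e-04
  1.51568248e+00 -1.61714731e+00]
[254.35826408 174.07261913   1.        ]
```

View pics/w5.png

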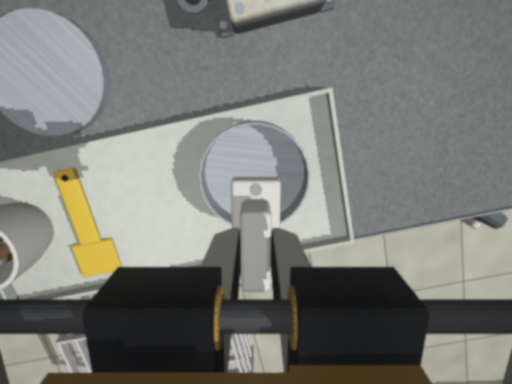

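The tin is centred at about (253,173), as predicted, and the carrier is held squarely. I'll lower it slowly.

```bash
python3 -m inch '[2,0,-25,0,0,2,0,-50,0,0,2,0,-75,0,0,2,0,-100,0,0,2,0,-120,0,0,2,0,-135,0,0,2,0,-145,0,0,2,0,-153,0,0,2,0,-158,0,0,2,0,-160,0,0]' && python3 -m inch '[0,0,-2,0,0,0,0,-4,0,0,0,0,-5,0,0,0,0,-5,0,0,0,0,-5,0,0]' 10
```

```text
t: 12.67
tool_pos: [0.6352, -0.1149, 0.0097]
orientation: [0.333, 3.124, 0.0]
force: [0.2, -0.3, -0.9]
opening: 0.0156
gripper_force: 40.0
t: 13.08
tool_pos: [0.6354, -0.1154, 0.0051]
orientation: [0.334, 3.123, -0.0]
force: [-0.1, -0.2, -1.8]
opening: 0.016
gripper_force: 10.0
```

```bash
python3 -m inch '[0,0,-1,0,0,0,0,-2,0,0,0,0,-3,0,0,0,0,-3,0,0]'; python3 -m inch '[0,0,-1,0,0,0,0,-1,0,0,0,0,-1,0,0]'
```

```text
t: 13.42
tool_pos: [0.6353, -0.1154, 0.0024]
orientation: [0.334, 3.124, -0.0]
force: [-3.1, -0.5, 4.1]
opening: 0.0157
gripper_force: 10.0
t: 13.67
tool_pos: [0.6355, -0.1155, 0.0022]
orientation: [0.334, 3.123, -0.0]
force: [-5.9, 0.4, 9.9]
opening: 0.0159
gripper_force: 10.0
```

Contact with the tin floor at the predicted height. Now release, wait a moment, and lift.

```bash
python3 -m inch '[0,0,1,0,0,0,0,1,0,20,0,0,1,0,30,0,0,1,0,40,0,0,1,0,45,0,0,1,0,45,0,0,1,0,45,0,0,1,0,45,0,0,1,0,45]' && python3 -m inch '[0,0,10,0,45,0,0,25,0,45,0,0,50,0,45,0,0,80,0,45,0,0,110,0,45,0,0,140,0,45,0,0,170,0,45,0,0,170,0,45,0,0,170,0,45,0,0,170,0,45]'
python3 - <<'E'
from plant import robot,read_camera
from h import *
a=read_camera("wrist")["image"];b=read_camera("scene")["image"][110:290,190:430]
cv2.imwrite("pics/w6.png",cv2.hconcat([cv2.resize(a,(400,300)),cv2.resize(b,(400,300))]))
E
```

```text
t: 14.42
tool_pos: [0.6351, -0.1153, 0.0017]
orientation: [-0.334, -3.124, 0.0]
force: [0.9, 0.8, 0.5]
opening: 0.0419
gripper_force: 0.0
t: 15.25
tool_pos: [0.6351, -0.1153, 0.172]
orientation: [0.334, 3.123, -0.0]
force: [-0.7, -0.3, -0.4]
opening: 0.0416
gripper_force: 0.0
```

View pics/w6.png

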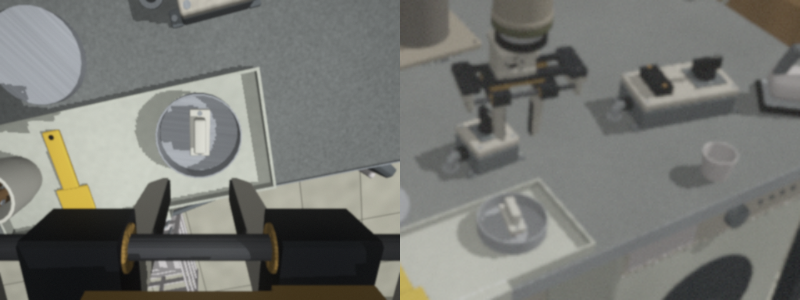

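The carrier stands in the middle of the tin at about (200,132) in the left picture. The tin is upright, the dryer's handle is at OFF and the gripper is clear.

```bash
python3 -c "
from plant import job
print(job.close_job())"
```

```text
the job is handed in; nothing more can be done
None
```

I turned the dryer's handle to OFF, then pulled the fuse carrier and set it standing in the upright tin. The job was handed in at about 15 s; no verdict came back.

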